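Clip the lid onto a camera storage box

TASK

Put the blue lid on the clear box that holds the camera: carry it over by its handle, lower it squarely into the mouth until it lies flat on the rim, then fold down the orange clip on each of its four sides until it snaps under the rim and stays. Press the clips gently, feeling for the snap: more than about 24 N cracks their thin hinges. Do not let the lid drop from above the box, and leave the two cartons and the lens where they are.

Things in the scene. Friction and masses are not known exactly. Their poses are not given: they have to be found in the camera images.
- box: Clear plastic box with a red camera in it, wedged fast in a black tray (150 x 180 mm, 16 mm high) screwed to the bench: it does not move. Origin: centre of the tray's underside, on the bench; x across the short side, y along the long side, z up. Its rim is 108 x 138 mm outside. On each side a rounded bead, 59.5 mm above the origin along the lower edge of the rim's skirt, is what the clip hooks under.
- box_mouth (a point): Centre of the box's mouth at the height of the rim's flat top, 74 mm above the box origin. The mouth is 81 x 111 mm (short side along the box's x), the same turned half round. The beads under the rim give way upward a little, springy, about 5.5 N per mm after the first 5.5 N, as the seal of such a box does.
- lid: Loose blue lid, about 0.25 kg, lying right way up on the bench: plate 108 x 138 x 5 mm, rounded seal ring (78.6 x 108.6 mm, 10 mm deep) below, handle on top, an orange clip on each edge. Origin: centre of the ring's underside; plate top 15 mm above it; x across the short side, y along the long, z up. Home, its origin is 64 mm above the box origin, its x along the box's x either way.
- lid_handle (a point): Middle of the lid's handle bar: 16 mm wide along the lid's x, 66 mm long along its y, 12 mm high, its top 37 mm above the lid's origin; 10 mm of air between bar and plate except at two feet 23 mm or more from the middle. The seal ring has 1.2 mm play on each side in the mouth, so the seated lid shifts by that much when a clip is pushed.
- carton_yellow: Bystander: small yellow carton, 62 x 40 x 24 mm. Origin: centre of its underside.
- carton_orange: Bystander: small orange carton, 70 x 44 x 26 mm. Origin: centre of its underside.
- lens: Bystander: black camera lens standing upright, 37 mm across, 48 mm high. Origin: centre of its underside.
- clip_near (a joint): Hinge of the orange clip on the lid's -x edge; its axis runs along that edge, 54 mm from the lid's centre and 12.5 mm above the lid's origin. About 0 (within 0.06) when clipped (hanging straight down outside the rim), 1.57 standing straight out, more when raised; range -0.3 to 2.3 rad. A springy hinge (up to 0.06 N m) that tends back to about 1.7: not snapped, it springs open or sticks half way at about 0.1 to 0.2.
- tab_near: Grip tab of the -x clip: flat, 36 mm wide along the edge, 35 mm long, 2.5 mm thick, free end 36 mm from the hinge axis. Origin 26 mm from the axis, mid-width; x: normal of the outer face (outward when clipped, up when standing straight out), z towards the hinge. Clipped, its outer face hangs 3 mm outside the hinge axis.
- clip_far (a joint): Hinge of the orange clip on the lid's +x edge; its axis runs along that edge, 54 mm from the lid's centre and 12.5 mm above the lid's origin. Values as for clip_near.
- tab_far: Grip tab of the +x clip; as tab_near. Folding down, a clip's hook meets the bead at about 0.3 rad; pushed straight inward 30 to 32 mm below the hinge it then takes a rising push, up to about 6 to 15 N, snaps past at 0.2 to 0.1 (the push drops by a fifth to a half) and comes up hard against the rim. Higher up it takes more.
- clip_left (a joint): Hinge of the orange clip on the lid's +y edge; its axis runs along that edge, 69 mm from the lid's centre and 12.5 mm above the lid's origin. Values as for clip_near.
- tab_left: Grip tab of the +y clip; as tab_near. More than 24 N on any tab cracks the thin hinge.
- clip_right (a joint): Hinge of the orange clip on the lid's -y edge; its axis runs along that edge, 69 mm from the lid's centre and 12.5 mm above the lid's origin. Values as for clip_near.
- tab_right: Grip tab of the -y clip; as tab_near.
There are look-alikes about, which are no part of the job. What is meant by the lid is not green, and is the smaller of those in its own colour. There is more than one size of the box; the job needs the larger.

How it is judged:
On the way:
1. the lid lies home on the box rim (z of lid in the frame of box between 0.061 and 0.0662 m and horizontal distance between lid and box below 0.004 m and angle between the x axis of lid and the x axis of box, either way round below 0.06 rad), for 0.2 s.
At the end, for the whole second after the job is handed in: The lid lies flat on the box rim (origin 61 to 66.2 mm above the box origin, within 4 mm of the box centre, turned at most 0.06 rad from it, either way round) and at rest, and all four clips are snapped under the rim (hinge angles below 0.08 rad) (all of step 1 and value of joint each of clip_near, clip_far, clip_left, clip_right below 0.08 rad and linear speed of lid below 0.02 m/s); the robot touches nothing.
It fails at once if a clip pushed with more than 24 N (contact force between any of the fingers, the arm and tab_near above 24 N or contact force between any of the fingers, the arm and tab_far above 24 N or contact force between any of the fingers, the arm and tab_left above 24 N or contact force between any of the fingers, the arm and tab_right above 24 N).
It fails at once if the lid let go of while still above the box (z of lid in the frame of box above 0.085 m and horizontal distance between lid and box below 0.06 m and contact force between the fingers and lid below 0.05 N).
It fails at once if a carton or the lens moved by more than 20 mm (distance of any of carton_yellow, carton_orange, lens from where it was at the start of the episode above 0.02 m).
It also fails if it takes over 72 s, if anything falls off the work surface, if the arm or the gripper's body presses on something with over 40 N, if the wrist force passes 120 N, or if a joint passes its speed limit or range.

ROBOT

A 6-joint arm with a two-finger parallel gripper is mounted at the origin on the work surface. World frame = base frame: x ahead of the robot, y to its left, z up, the work surface at z = 0. Lengths are in m, angles in rad, forces in N, time in s.
With the tool pointing down it reaches from about 0.3 to 0.775 m from the base axis. Payload 14.6 kg.
Tool frame: the origin (TCP) lies on the centre line of the jaws, within the pads' length; the fingertips stand 19 mm ahead of it and the grasp point (between the pads) is the TCP; y points along the fingers, x is the direction in which the jaws open and shut, and the axes are right-handed (so a half turn about y gives the same grasp; the last joint's range is limited). The gripper opens to 94 mm and grips with 3 to 60 N. Pads are 16 mm wide; open, the fingers measure 119 mm over their backs; the gripper's body (75 mm by 177 mm) begins 78 mm behind the grasp point.
Start: joints at [-1.351, 0.3, 1.521, -0, 1.321, -0.067], TCP at [0.156, -0.528, 0.224] pointing down, gripper open.
Joint ranges: [-3.03, 3.03], [-0.79, 2.21], [0.23, 2.52], [-1.04, 4.18], [0, 3.07], [-2.55, 2.55]. Speed limits (rad/s): [2.22, 2.22, 2.57, 3.14, 3.14, 3.14].

INTERFACE

Orientations are given as [roll, pitch, yaw] about the fixed x, y, z axes, in that order (R = Rz(yaw) Ry(pitch) Rx(roll)).
In Python, from station import get_obs, cams, workorder gives the robot as it stands.
- The arm moves only by the shell command python3 -m handwheel 'ROWS' [FORCE]. ROWS is JSON, a list of rows, each an object of numbers: "fingers": the opening, from -1 (shut) to 1 (fully open); "x", "y", "z": the shift along the tool's x, y, z in m; "spin": the turn about the tool's y in degrees. In form: [{"fingers": .., "x": .., "y": .., "z": .., "spin": ..}, ...]. A call has exactly 10 rows; each row is the pose to reach, as a shift and turn from the pose commanded when the call began, along the tool's axes at that moment; what a row does not reach only later rows make up. A row lasts 1/10 s, in which the tool goes at most 50 mm and 8.59 degrees, less where a joint would pass 70% of its speed; a pose out of reach is approached as far as the arm can. A call with a gripper value outside its range is refused whole. The fingers move at their own pace and stop on an object; FORCE is the grip in N (left out, the last holds). Time passes only in rows, so rows that repeat a pose let the fingers close, or fill a call up. It gives the time, the measured TCP pose, the force and the opening at its end, in the units of the state.
- get_obs(): the state, without advancing time (a new reading comes with each control period).
- cams.camera(name): name is "scene" or "top" or "wrist"; returns (picture, depth): 420x560x3 uint8, red, green, blue; 420x560 float32, m along the optical axis (not along the pixel's ray), 0 where there is no reading.
- cams.get_calibration(name): a dict with "fx", "fy", "cx", "cy" (pixels), "view" (4x4, takes a point from world to camera coordinates). Camera axes: x right, y down, z forward; pixel columns grow to the right and rows downward; lengths in m; the calibration is good to about 2 mm. A picture is of the moment at which its call begins: read the wrist's pose just before it. get_calibration takes no time and is no camera call; for the wrist camera it gives the pose at the moment of the call.
- workorder.hand_in(): hands the job in, once; it reports no verdict.
The state is a dict: "time_s": time; "qpos": joint angles; "joint_vel": joint speeds; "tau": joint torques, N m; "ee_pos": TCP position; "eef_rot": TCP orientation; "force": force on the tool from outside, world axes, zero at the start; "moment": the same for the moment, N m; "grip_width": finger opening in m.
Only numpy, scipy, OpenCV 4.12 (cv2) and the standard library are available. Lean on these libraries where they do the work, as an engineer would, in place of code of your own. Each camera call takes 0.05 s, during which the arm holds its last target. There are 200 camera calls.

## Working session

There is one attempt and no reset: what is moved stays moved. The work goes in short steps, Python scripts to look and compute and a shell command to move; the robot and the scene stay as the last step left them, time stands still between calls to the robot, and variables do not carry over. Pictures are saved under pics/ and viewed, about 8 in all and at most 12, crops included, and the job is handed in when it is done.

```bash
mkdir -p pics; ls; python3 - <<'E'
from station import get_obs,cams
import cv2,numpy as np
o=get_obs();print({k:np.round(v,3).tolist() for k,v in o.items()})
for n in("top","scene"):
    p,d=cams.camera(n);cv2.imwrite(f"pics/{n}0.png",p[:,:,::-1]);np.savez(f"{n}0.npz",p=p,d=d,**cams.get_calibration(n))
    c=cams.get_calibration(n);print(n,c["fx"],c["cx"],c["cy"],np.round(c["view"],3).tolist())
E
```

```text
pics
{'time_s': 0.0, 'qpos': [-1.351, 0.3, 1.522, -0.0, 1.321, -0.067], 'joint_vel': [-0.001, 0.0, -0.0, -0.001, -0.002, -0.002], 'tau': [-0.002, -53.181, -35.274, 0.071, 0.024, -0.0], 'ee_pos': [0.156, -0.527, 0.224], 'eef_rot': [-1.571, 0.001, -1.284], 'force': [-0.65, -0.381, -0.351], 'moment': [0.053, 0.026, -0.051], 'grip_width': 0.094}
top 488.4016757462019 283.37792100539025 210.0616744373187 [[0.027, -1.0, -0.012, 0.054], [-0.994, -0.025, -0.103, 0.588], [0.102, 0.015, -0.995, 1.228], [0.0, 0.0, 0.0, 1.0]]
scene 490.43208387220216 278.97591171378224 205.29754743136283 [[-0.423, 0.906, -0.01, 0.188], [0.718, 0.329, -0.614, -0.359], [-0.553, -0.267, -0.789, 1.402], [0.0, 0.0, 0.0, 1.0]]
```

View pics/top0.png

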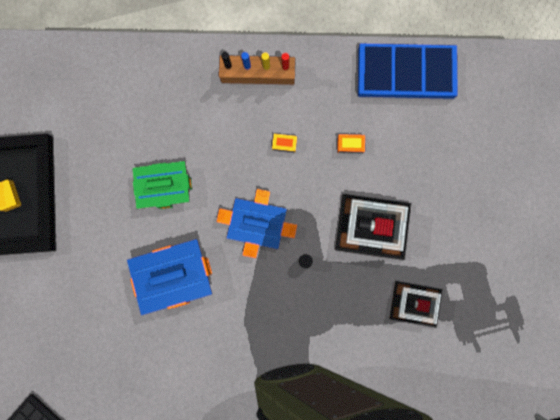

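View pics/scene0.png

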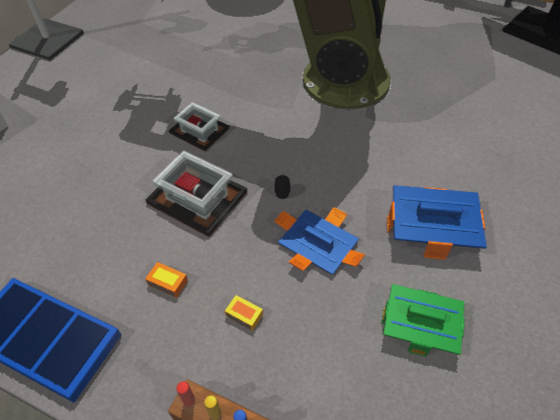

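The scene holds these candidates (top-view pixels):
- **Lids:** small blue at (256,223) with orange clips standing out, large blue at (170,275), and green at (161,185). I want the small blue one.
- **Boxes:** larger at (374,226), smaller at (417,304). I want the larger one.

Next I'll measure both and confirm in one crop.

```bash
cat > h.py <<'E'
import numpy as np,cv2
def ray(c,uv,z):
    uv=np.asarray(uv,float).reshape(-1,2);V=np.asarray(c["view"]);R=V[:3,:3];o=-R.T@V[:3,3]
    d=np.c_[(uv[:,0]-c["cx"])/c["fx"],(uv[:,1]-c["cy"])/c["fy"],np.ones(len(uv))]@R
    return o+d*((z-o[2])/d[:,2])[:,None]
def proj(c,P):
    V=np.asarray(c["view"]);q=np.atleast_2d(P)@V[:3,:3].T+V[:3,3]
    return np.c_[c["fx"]*q[:,0]/q[:,2]+c["cx"],c["fy"]*q[:,1]/q[:,2]+c["cy"]]
def hsv(p): return cv2.cvtColor(p,cv2.COLOR_RGB2HSV)
def blob(m,near=None):
    n,l,s,ce=cv2.connectedComponentsWithStats(m.astype(np.uint8))
    i=[k for k in range(1,n) if s[k,4]>30]
    k=min(i,key=lambda k:np.hypot(*(ce[k]-near))) if near is not None else max(i,key=lambda k:s[k,4])
    return l==k
def rect(c,m,z):
    v,u=np.nonzero(m);P=ray(c,np.c_[u,v],z)[:,:2]
    (x,y),(w,h),a=cv2.minAreaRect((P*1000).astype(np.float32))
    if w<h: w,h,a=h,w,a+90
    a=(a+90)%180-90
    return np.round([x,y,w,h,a],1)   # mm, long, short, long-axis yaw deg
def load(f): 
    z=np.load(f);return z["p"],z["d"],z
E
python3 - <<'E'
from h import *
p,d,c=load("top0.npz");H=hsv(p)
blue=(H[...,0]>100)&(H[...,0]<125)&(H[...,1]>120)
print("lid",rect(c,blob(blue,(256,223)),.015),"other",rect(c,blob(blue,(170,275)),.02))
org=(H[...,0]>5)&(H[...,0]<18)&(H[...,1]>150)
for q in((262,196),(225,215),(289,230),(250,250)): print("clip",rect(c,blob(org,q),.02))
roi=np.zeros(p.shape[:2],bool);roi[185:265,325:420]=1
w=roi&(H[...,2]>150)&(H[...,1]<40)
print("rim",rect(c,blob(w),.074),"z",np.median(d[w]))
k=roi&(H[...,2]<60);print("tray",rect(c,k,.016))
q=roi[:0]
roi[:]=0;roi[275:335,385:450]=1;print("small",rect(c,roi&(H[...,2]>150)&(H[...,1]<40),.05))
for q in((284,142),(351,143),(306,261)): print(q,ray(c,q,.025).round(3))
cv2.imwrite("pics/crop1.png",cv2.resize(p[170:330,120:460,::-1],None,fx=2.35,fy=2.35,interpolation=cv2.INTER_CUBIC))
E
```

```text
lid [552.1 139.4 137.2 108.3  79.5] other [408.5 359.3 189.1 147.9 -71.9]
clip [622.4 127.2  35.3  34.5  80.1]
clip [567.8 224.4  35.7  34.3  -9.9]
clip [536.   54.5  35.1  35.   -9.9]
clip [482.  152.9  36.4  33.6  77.7]
rim [ 560.5 -151.9  235.2  179.   -88.6] z 1.2825761
tray [ 552.  -162.3  179.4  147.9   83.4]
small [ 346.5 -268.5  161.6  121.8  -88.4]
(284, 142) [[0.766 0.073 0.025]]
(351, 143) [[ 0.768 -0.103  0.025]]
(306, 261) [[0.457 0.008 0.025]]
```

View pics/crop1.png

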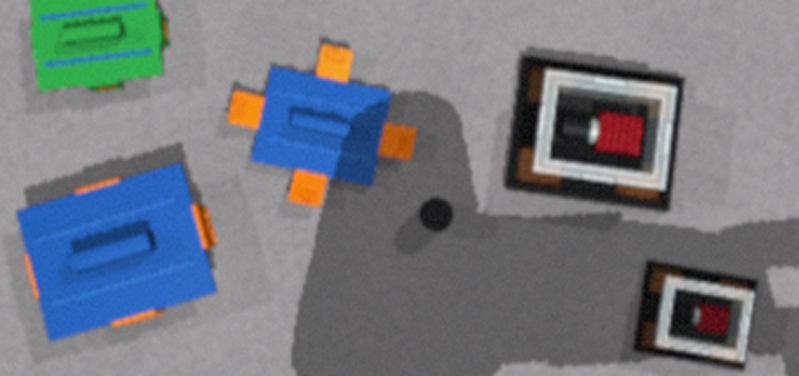

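The crop confirms it. The lid is the small blue plate at crop (325,125), measured 137x108 mm with its long axis at about 80°. The larger box is at crop (600,130), its tray 179x148 mm at about 83°. I'll move above the lid now.

```bash
python3 -m handwheel '[{"fingers":1,"x":-0.033,"y":0,"z":0.035,"spin":-6},{"fingers":1,"x":-0.066,"y":0,"z":0.071,"spin":-12},{"fingers":1,"x":-0.099,"y":0,"z":0.107,"spin":-18},{"fingers":1,"x":-0.132,"y":0,"z":0.142,"spin":-24},{"fingers":1,"x":-0.165,"y":0,"z":0.178,"spin":-30},{"fingers":1,"x":-0.198,"y":0,"z":0.213,"spin":-36},{"fingers":1,"x":-0.231,"y":0,"z":0.249,"spin":-42},{"fingers":1,"x":-0.264,"y":0,"z":0.284,"spin":-48},{"fingers":1,"x":-0.297,"y":0,"z":0.32,"spin":-54},{"fingers":1,"x":-0.33,"y":0,"z":0.355,"spin":-60}]' 20
```

```text
time_s: 1.1
ee_pos: [0.4033, -0.1086, 0.2245]
eef_rot: [-1.571, -0.0, -0.233]
force: [1.1, -0.6, 0.1]
grip_width: 0.0936
```

```bash
python3 - <<'E'
from station import cams
from h import *
c=cams.get_calibration("wrist");p,d=cams.camera("wrist");cv2.imwrite("pics/w1.png",p[:,:,::-1]);np.savez("w1.npz",p=p,d=d,**c)
V=np.array(c["view"]);print(-V[:3,:3].T@V[:3,3],V[:3,:3].round(2).tolist(),c["fx"])
print("box at",proj(c,[.552,-.162,.074]),"lid at",proj(c,[.552,.139,.015]))
E
python3 -m handwheel '[{"fingers":1,"x":0.009,"y":0,"z":0.028,"spin":-0.5},{"fingers":1,"x":0.018,"y":0,"z":0.055,"spin":-1},{"fingers":1,"x":0.027,"y":0,"z":0.083,"spin":-1.5},{"fingers":1,"x":0.035,"y":0,"z":0.11,"spin":-2},{"fingers":1,"x":0.044,"y":0,"z":0.138,"spin":-3},{"fingers":1,"x":0.053,"y":0,"z":0.166,"spin":-3.5},{"fingers":1,"x":0.062,"y":0,"z":0.193,"spin":-4},{"fingers":1,"x":0.071,"y":0,"z":0.22,"spin":-4},{"fingers":1,"x":0.08,"y":0,"z":0.24,"spin":-4},{"fingers":1,"x":0.08,"y":0,"z":0.24,"spin":-4}]'
python3 - <<'E'
from station import cams
from h import *
c=cams.get_calibration("wrist");p,d=cams.camera("wrist");cv2.imwrite("pics/w2.png",p[:,:,::-1]);np.savez("w2.npz",p=p,d=d,**c)
print("lid at",proj(c,[.552,.139,.015]))
a=cv2.imread("pics/w1.png");b=cv2.imread("pics/w2.png");cv2.imwrite("pics/w12.png",cv2.resize(np.hstack([a,b]),(800,300)))
E
```

```text
[ 0.42126324 -0.03144232  0.38332531] [[0.97, -0.23, -0.0], [-0.22, -0.94, 0.27], [-0.06, -0.26, -0.96]] 326.20605595689426
box at [[437.15982555 215.71797351]] lid at [[ 373.94713721 -106.41518882]]
time_s: 2.15
ee_pos: [0.5374, 0.1055, 0.2237]
eef_rot: [-1.571, 0.001, -0.165]
force: [-0.5, -0.6, -0.1]
grip_width: 0.0941
lid at [[287.10981507 154.94504583]]
```

View pics/w12.png

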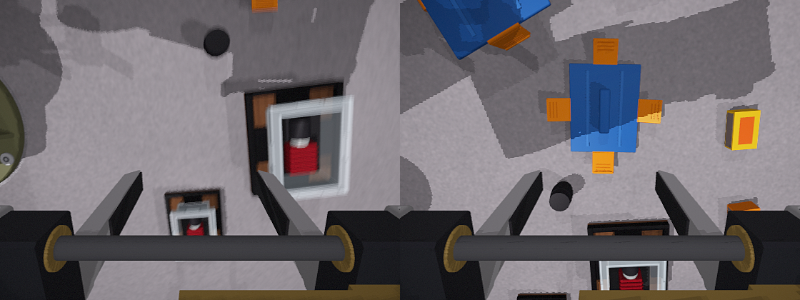

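```bash
python3 - <<'E'
from h import *
p,d,c=load("w2.npz");H=hsv(p)
blue=(H[...,0]>100)&(H[...,0]<125)&(H[...,1]>120)
m=blob(blue,(285,153));print("lid",rect(c,m,.015))
org=(H[...,0]>5)&(H[...,0]<20)&(H[...,1]>140)
for q in((287,70),(223,154),(348,155),(283,228)): print("clip",rect(c,blob(org,q),.018))
# depth: handle top
u,v=proj(c,[.552,.139,.037])[0];V=np.array(c["view"]);o=-V[:3,:3].T@V[:3,3]
vv,uu=np.nonzero(m);P=np.c_[(uu-c["cx"])/c["fx"],(vv-c["cy"])/c["fy"],np.ones(len(uu))]*d[vv,uu][:,None]
P=(P-V[:3,3])@V[:3,:3];print("plate z",np.median(P[:,2]));h=P[P[:,2]>.031];(x,y),s,a=cv2.minAreaRect((h[:,:2]*1000).astype(np.float32));print("handle",len(h),x,y,s,a,np.median(h[:,2]))
p,d,c=load("w1.npz");H=hsv(p);V=np.array(c["view"])
vv,uu=np.nonzero(d>0);P=np.c_[(uu-c["cx"])/c["fx"],(vv-c["cy"])/c["fy"],np.ones(len(uu))]*d[vv,uu][:,None]
P=(P-V[:3,3])@V[:3,:3];s=(abs(P[:,2]-.074)<.005)&(np.hypot(P[:,0]-.552,P[:,1]+.162)<.1)
print("rim depth",s.sum(),np.median(P[s,2]),cv2.minAreaRect((P[s,:2]*1000).astype(np.float32)))
roi=np.zeros(d.shape,bool);roi[115:285,330:510]=1
w=roi&(H[...,2]>150)&(H[...,1]<30);print("rim colour",rect(c,blob(w),.074),"tray",rect(c,roi&(H[...,2]<40),.016))
E
```

```text
lid [550.4 140.8 135.9 107.   79.7]
clip [565.6 224.3  36.3  35.1 -11.4]
clip [480.5 153.2  36.7  35.3  -9.5]
clip [620.  128.1  36.7  34.6 -10.6]
clip [534.9  56.1  37.5  35.6  80.5]
plate z 0.013703517846268585
handle 981 551.8383178710938 145.110595703125 (75.54399871826172, 15.840238571166992) 80.53959655761719 0.035259363209874016
rim depth 5529 0.0722207470457178 ((550.40869140625, -163.6914520263672), (138.8558349609375, 109.076171875), 83.60707092285156)
rim colour [ 557.1 -162.   175.3  129.6   87.5] tray [ 547.9 -169.1  194.3  149.4   83.4]
```

```bash
python3 -m handwheel '[{"fingers":0.06,"x":0.004,"y":0,"z":0.018,"spin":0.4},{"fingers":0.06,"x":0.008,"y":0.01,"z":0.037,"spin":0.4},{"fingers":0.06,"x":0.008,"y":0.03,"z":0.037,"spin":0.4},{"fingers":0.06,"x":0.008,"y":0.055,"z":0.037,"spin":0.4},{"fingers":0.06,"x":0.008,"y":0.08,"z":0.037,"spin":0.4},{"fingers":0.06,"x":0.008,"y":0.105,"z":0.037,"spin":0.4},{"fingers":0.06,"x":0.008,"y":0.13,"z":0.037,"spin":0.4},{"fingers":0.06,"x":0.008,"y":0.15,"z":0.037,"spin":0.4},{"fingers":0.06,"x":0.008,"y":0.16,"z":0.037,"spin":0.4},{"fingers":0.06,"x":0.008,"y":0.16,"z":0.037,"spin":0.4}]' 25
python3 -m handwheel '[{"fingers":0.06,"x":0,"y":0.01,"z":0,"spin":0},{"fingers":0.06,"x":0,"y":0.02,"z":0,"spin":0},{"fingers":0.06,"x":0,"y":0.026,"z":0,"spin":0},{"fingers":0.06,"x":0,"y":0.026,"z":0,"spin":0},{"fingers":-1,"x":0,"y":0.026,"z":0,"spin":0},{"fingers":-1,"x":0,"y":0.026,"z":0,"spin":0},{"fingers":-1,"x":0,"y":0.026,"z":0,"spin":0},{"fingers":-1,"x":0,"y":0.026,"z":0,"spin":0},{"fingers":-1,"x":0,"y":0.026,"z":0,"spin":0},{"fingers":-1,"x":0,"y":0.026,"z":0,"spin":0}]' 25
```

```text
time_s: 3.2
ee_pos: [0.5501, 0.1384, 0.0636]
eef_rot: [-1.572, 0.002, -0.175]
force: [-0.1, 0.6, 0.8]
grip_width: 0.0495
time_s: 4.2
ee_pos: [0.5509, 0.1391, 0.0386]
eef_rot: [-1.571, -0.0, -0.174]
force: [0.0, -0.7, 1.4]
grip_width: 0.0158
```

```bash
python3 -m handwheel '[{"fingers":-1,"x":0,"y":-0.005,"z":0,"spin":0},{"fingers":-1,"x":0,"y":-0.015,"z":0,"spin":0},{"fingers":-1,"x":0,"y":-0.03,"z":0,"spin":0},{"fingers":-1,"x":0,"y":-0.045,"z":0,"spin":0},{"fingers":-1,"x":0,"y":-0.06,"z":0,"spin":0},{"fingers":-1,"x":0,"y":-0.075,"z":0,"spin":0},{"fingers":-1,"x":0,"y":-0.09,"z":0,"spin":0},{"fingers":-1,"x":0,"y":-0.105,"z":0,"spin":0},{"fingers":-1,"x":0,"y":-0.115,"z":0,"spin":0},{"fingers":-1,"x":0,"y":-0.12,"z":0,"spin":0}]' 35
python3 -m handwheel '[{"fingers":-1,"x":0.003,"y":0,"z":-0.015,"spin":-0.4},{"fingers":-1,"x":0.008,"y":0,"z":-0.045,"spin":-0.8},{"fingers":-1,"x":0.014,"y":0,"z":-0.08,"spin":-1.2},{"fingers":-1,"x":0.021,"y":0,"z":-0.12,"spin":-1.6},{"fingers":-1,"x":0.028,"y":0,"z":-0.16,"spin":-2},{"fingers":-1,"x":0.035,"y":0,"z":-0.2,"spin":-2.4},{"fingers":-1,"x":0.042,"y":0,"z":-0.24,"spin":-2.8},{"fingers":-1,"x":0.048,"y":0,"z":-0.27,"spin":-3.2},{"fingers":-1,"x":0.051,"y":0,"z":-0.29,"spin":-3.5},{"fingers":-1,"x":0.053,"y":0,"z":-0.298,"spin":-3.5}]' 35
cat > look.py <<'E'
from station import cams,get_obs
from h import *
o=get_obs();print("ee",np.round(o["ee_pos"],4),np.round(o["eef_rot"],4))
zt=o["ee_pos"][2]-.0386+.015
for n in("top","wrist"):
    c=cams.get_calibration(n);p,d=cams.camera(n);np.savez(f"{n}L.npz",p=p,d=d,**c);cv2.imwrite(f"pics/{n}L.png",p[:,:,::-1])
    H=hsv(p);blue=(H[...,0]>100)&(H[...,0]<125)&(H[...,1]>110)
    q=proj(c,[o["ee_pos"][0],o["ee_pos"][1],zt])[0];m=blob(blue,q);print(n,"px",q.round(),"lid",rect(c,m,zt))
    if n=="top": print("other lid now (ref .4085,.3593)",rect(c,blob(blue,(170,275)),.02))
E
python3 look.py
```

```text
time_s: 5.2
ee_pos: [0.5511, 0.1392, 0.16]
eef_rot: [-1.57, -0.002, -0.174]
force: [-0.3, -0.2, -3.8]
grip_width: 0.0157
time_s: 6.2
ee_pos: [0.551, -0.1652, 0.1582]
eef_rot: [-1.571, 0.001, -0.115]
force: [-0.8, 0.2, -2.9]
grip_width: 0.0156
ee [ 0.551  -0.1652  0.1582] [-1.5708e+00  7.0000e-04 -1.1470e-01]
top px [382. 223.] lid [ 557.8 -122.3  106.9   55.4   -6.2]
other lid now (ref .4085,.3593) [408.2 359.7 189.  148.6 -72.1]
wrist px [279. 251.] lid [ 551.4 -157.6  125.4  106.1   83.2]
```

```bash
python3 - <<'E'
import cv2,numpy as np
a=cv2.imread("pics/topL.png")[150:300,280:480];b=cv2.imread("pics/wristL.png")
cv2.imwrite("pics/L.png",np.hstack([cv2.resize(a,(400,300)),cv2.resize(b,(400,300))]))
E
```

```text
(no output)
```

View pics/L.png

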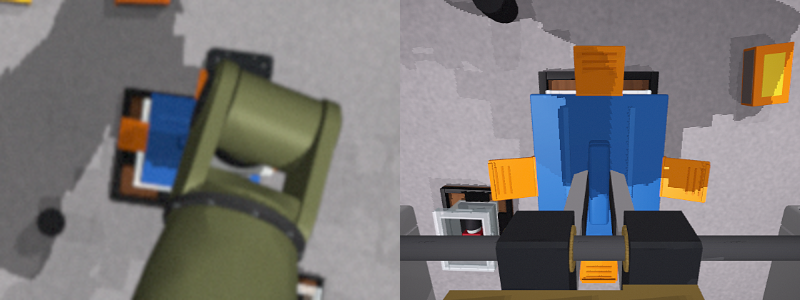

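```bash
python3 - <<'E'
from h import *
p,d,c=load("wristL.npz");H=hsv(p);V=np.array(c["view"])
yaw=np.deg2rad(83.5-90);ex=np.array([np.cos(yaw),np.sin(yaw)]);ey=np.array([-ex[1],ex[0]])
ctr=np.array([.551,-.1635])
blue=(H[...,0]>100)&(H[...,0]<125)&(H[...,1]>110);m=blob(blue,(279,251))
def st(m,z):
    v,u=np.nonzero(m);P=ray(c,np.c_[u,v],z)[:,:2]-ctr;return P@ex*1e3,P@ey*1e3
zt=.1582-.0386+.015
a,b=st(m,zt);print("x edges",[np.percentile(a[abs(b-k)<4],[0,100]).round(1).tolist() for k in(-10,10,30,50)],"far y",[b[abs(a-k)<5].max().round(1) for k in(-40,40,-50,50)])
org=(H[...,0]>5)&(H[...,0]<20)&(H[...,1]>140)
for q in((279,98),(160,249),(401,252)):
    mm=blob(org,q);a,b=st(mm,zt+.001);print("tab",a.min().round(1),a.max().round(1),b.min().round(1),b.max().round(1),rect(c,mm,zt+.001))
# plate height by depth
v,u=np.nonzero(m);P=(np.c_[(u-c["cx"])/c["fx"],(v-c["cy"])/c["fy"],np.ones(len(u))]*d[v,u][:,None]-V[:3,3])@V[:3,:3]
s=abs(P[:,2]-zt)<.008;L=np.linalg.lstsq(np.c_[(P[s,:2]-ctr),np.ones(s.sum())],P[s,2],rcond=None)[0];print("plane",L,"expected",zt)
# box cues: rim strip + tray far edge
for n,mm,z in(("tray",(H[...,2]<45),.016),("white",(H[...,2]>170)&(H[...,1]<25),.074)):
    r=np.zeros(d.shape,bool);r[95:140,200:365]=1;a,b=st(mm&r,z);print(n,a.min(),a.max(),[b[abs(a-k)<4].max().round(1) if (abs(a-k)<4).any() else None for k in(-40,-25,25,40)])
E
```

```text
x edges [[-52.4, 51.8], [-52.3, 51.9], [-53.1, 53.0], [-53.0, 53.1]] far y [np.float64(68.9), np.float64(68.2), np.float64(68.4), np.float64(68.2)]
tab -38.4 37.4 67.8 102.5 [560.1 -78.8  75.8  34.7  -6.6]
tab -94.7 -52.5 -20.8 19.4 [ 477.6 -156.3   45.5   37.    -1. ]
tab 52.1 91.6 -22.2 19.3 [ 621.4 -173.3   42.1   37.1  -14.1]
plane [-0.00255981  0.00036087  0.13322214] expected 0.1346
tray -68.77913067378292 72.98724864833643 [np.float64(89.8), None, None, np.float64(89.6)]
white -55.43038237807363 52.71805976414728 [np.float64(90.8), np.float64(90.8), np.float64(68.7), np.float64(68.7)]
```

```bash
python3 -m handwheel '[{"fingers":-1,"x":-0.0005,"y":0.005,"z":0,"spin":0},{"fingers":-1,"x":-0.0008,"y":0.01,"z":0,"spin":0},{"fingers":-1,"x":-0.0008,"y":0.016,"z":0,"spin":0},{"fingers":-1,"x":-0.0008,"y":0.022,"z":0,"spin":0},{"fingers":-1,"x":-0.0008,"y":0.028,"z":0,"spin":0},{"fingers":-1,"x":-0.0008,"y":0.034,"z":0,"spin":0},{"fingers":-1,"x":-0.0008,"y":0.038,"z":0,"spin":0},{"fingers":-1,"x":-0.0008,"y":0.038,"z":0,"spin":0},{"fingers":-1,"x":-0.0008,"y":0.038,"z":0,"spin":0},{"fingers":-1,"x":-0.0008,"y":0.038,"z":0,"spin":0}]' 35
cat > look2.py <<'E'
from station import cams,get_obs
from h import *
o=get_obs();print("ee",np.round(o["ee_pos"],4),np.round(o["eef_rot"],4));c=cams.get_calibration("wrist");p,d=cams.camera("wrist");np.savez("w3.npz",p=p,d=d,**c);cv2.imwrite("pics/w3.png",p[:,:,::-1])
H=hsv(p);yaw=np.deg2rad(-6.5);ex=np.array([np.cos(yaw),np.sin(yaw)]);ey=np.array([-ex[1],ex[0]]);ctr=np.array([.551,-.1635])
def st(m,z):
    v,u=np.nonzero(m);P=ray(c,np.c_[u,v],z)[:,:2]-ctr;return P@ex*1e3,P@ey*1e3
zt=o["ee_pos"][2]-.0386+.015
blue=(H[...,0]>100)&(H[...,0]<125)&(H[...,1]>110);m=blob(blue,proj(c,[.551,-.165,zt])[0])
a,b=st(m,zt);print("x edges",[np.percentile(a[abs(b-k)<3],[0,100]).round(1).tolist() for k in(-10,0,30,50,60)],"far y",[b[abs(a-k)<4].max().round(1) for k in(-50,-40,40,50)])
q=proj(c,[[.551+ex[0]*s+ey[0]*t,-.1635+ex[1]*s+ey[1]*t,.074] for s,t in((-.07,.08),(.07,.08),(-.07,.055),(.07,.055))])
r=np.zeros(d.shape,bool);u0,v0=q.min(0).astype(int);u1,v1=q.max(0).astype(int);r[max(v0,0):v1,u0:u1]=1
w=r&(H[...,2]>140)&(H[...,1]<30)
q=proj(c,[[.551+ex[0]*s+ey[0]*t,-.1635+ex[1]*s+ey[1]*t,.016] for s,t in((-.09,.10),(.09,.10),(-.09,.07),(.09,.07))])
r[:]=0;u0,v0=np.maximum(q.min(0).astype(int),0);u1,v1=q.max(0).astype(int);r[v0:v1,u0:u1]=1
a,b=st(r&(H[...,2]<45),.016);s=b>75;print("tray x",np.percentile(a[s],[0,1,99,100]).round(1),"far",[b[abs(a-k)<4].max().round(1) for k in(-60,-40,40,60)])
cv2.imwrite("pics/w3c.png",cv2.resize(p[20:320,120:440,::-1],(640,600)))
E
python3 look2.py
```

```text
time_s: 7.3
ee_pos: [0.5508, -0.1635, 0.1207]
eef_rot: [-1.571, -0.0, -0.113]
force: [0.6, 0.5, -3.0]
grip_width: 0.0153
ee [ 0.5508 -0.1635  0.1207] [-1.5709e+00 -5.0000e-04 -1.1290e-01]
x edges [[-53.0, 51.2], [-53.0, 51.2], [-53.8, 52.3], [-53.7, 52.4], [-53.7, 52.4]] far y [np.float64(70.5), np.float64(69.9), np.float64(69.9), np.float64(69.9)]
tray x [-74.6 -65.9  72.6  73. ] far [np.float64(89.1), np.float64(89.1), np.float64(89.1), np.float64(89.1)]
```

View pics/w3c.png

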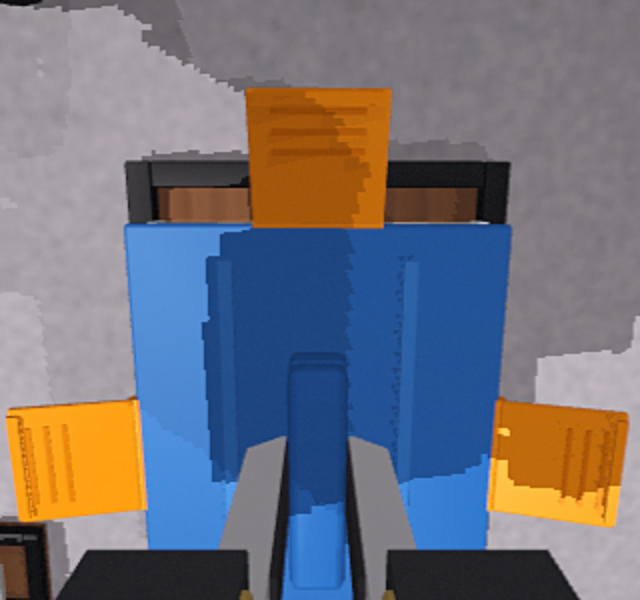

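```bash
python3 - <<'E'
from h import *
p,d,c=load("w3.npz");yaw=np.deg2rad(-6.5);ex=np.array([np.cos(yaw),np.sin(yaw)]);ey=np.array([-ex[1],ex[0]])
def f(uv,z): P=ray(c,uv,z)[:,:2]-[.551,-.1635];return np.c_[P@ex,P@ey].round(4).tolist()
g=cv2.cvtColor(p,cv2.COLOR_RGB2GRAY).astype(float)
for r in(103,110,120): 
    x=g[r-1:r+2,170:390].mean(0);print(r,"edges",[(170+i,int(x[i+1]-x[i-1])) for i in range(1,219) if abs(x[i+1]-x[i-1])>22 and (i<40 or i>175)])
print(f([[183,101],[375,101]],.016),f([[183,134],[375,134]],.112-.0296+.015))
E
```

```text
103 edges [(181, -74), (182, -108), (183, -34), (193, -33), (194, -22), (195, 36), (196, 26), (374, 73), (375, 101), (376, 36)]
110 edges [(182, -128), (183, -101), (194, -38), (196, 54), (373, 53), (374, 122), (375, 54)]
120 edges [(183, -129), (184, -83), (185, 25), (194, -24), (195, -45), (196, -27), (198, 40), (199, 40), (204, 51), (205, 28), (357, -24), (358, -42), (372, 31), (373, 100), (374, 74)]
[[-0.0741, 0.0891], [0.0736, 0.0891]] [[-0.0528, 0.0689], [0.0521, 0.0689]]
```

```bash
python3 -m handwheel '[{"fingers":-1,"x":0,"y":0.001,"z":-0.0013,"spin":0},{"fingers":-1,"x":0,"y":0.002,"z":-0.0013,"spin":0},{"fingers":-1,"x":0,"y":0.004,"z":-0.0013,"spin":0},{"fingers":-1,"x":0,"y":0.006,"z":-0.0013,"spin":0},{"fingers":-1,"x":0,"y":0.007,"z":-0.0013,"spin":0},{"fingers":-1,"x":0,"y":0.008,"z":-0.0013,"spin":0},{"fingers":-1,"x":0,"y":0.009,"z":-0.0013,"spin":0},{"fingers":-1,"x":0,"y":0.01,"z":-0.0013,"spin":0},{"fingers":-1,"x":0,"y":0.011,"z":-0.0013,"spin":0},{"fingers":-1,"x":0,"y":0.011,"z":-0.0013,"spin":0}]' 35
```

```text
time_s: 8.35
ee_pos: [0.5505, -0.1648, 0.1093]
eef_rot: [-1.571, 0.0, -0.113]
force: [-0.5, 0.2, -3.1]
grip_width: 0.0157
```

```bash
python3 -m handwheel '[{"fingers":-1,"x":0,"y":0.001,"z":0,"spin":0},{"fingers":-1,"x":0,"y":0.0015,"z":0,"spin":0},{"fingers":-1,"x":0,"y":0.002,"z":0,"spin":0},{"fingers":-1,"x":0,"y":0.0025,"z":0,"spin":0},{"fingers":-1,"x":0,"y":0.003,"z":0,"spin":0},{"fingers":-1,"x":0,"y":0.0035,"z":0,"spin":0},{"fingers":-1,"x":0,"y":0.004,"z":0,"spin":0},{"fingers":-1,"x":0,"y":0.0045,"z":0,"spin":0},{"fingers":-1,"x":0,"y":0.005,"z":0,"spin":0},{"fingers":-1,"x":0,"y":0.005,"z":0,"spin":0}]' 35
```

```text
time_s: 9.35
ee_pos: [0.5505, -0.1648, 0.1044]
eef_rot: [-1.571, 0.0, -0.113]
force: [-0.5, -0.4, -2.8]
grip_width: 0.0156
```

```bash
python3 -m handwheel '[{"fingers":-1,"x":0,"y":0.0004,"z":0,"spin":0},{"fingers":-1,"x":0,"y":0.0008,"z":0,"spin":0},{"fingers":-1,"x":0,"y":0.0012,"z":0,"spin":0},{"fingers":-1,"x":0,"y":0.0016,"z":0,"spin":0},{"fingers":-1,"x":0,"y":0.0018,"z":0,"spin":0},{"fingers":-1,"x":0,"y":0.002,"z":0,"spin":0},{"fingers":-1,"x":0,"y":0.0022,"z":0,"spin":0},{"fingers":-1,"x":0,"y":0.0022,"z":0,"spin":0},{"fingers":-1,"x":0,"y":0.0022,"z":0,"spin":0},{"fingers":-1,"x":0,"y":0.0022,"z":0,"spin":0}]' 35
```

```text
time_s: 10.35
ee_pos: [0.5505, -0.1648, 0.1026]
eef_rot: [-1.571, -0.0, -0.113]
force: [-4.4, 1.1, 6.4]
grip_width: 0.0156
```

```bash
python3 -m handwheel '[{"fingers":0,"x":0,"y":0.002,"z":0,"spin":0},{"fingers":0.06,"x":0,"y":0.0015,"z":0,"spin":0},{"fingers":0.06,"x":0,"y":0.001,"z":0,"spin":0},{"fingers":0.06,"x":0,"y":0,"z":0,"spin":0},{"fingers":0.06,"x":0,"y":-0.01,"z":0,"spin":0},{"fingers":0.06,"x":0,"y":-0.03,"z":-0.01,"spin":0},{"fingers":0.06,"x":0,"y":-0.05,"z":-0.04,"spin":0},{"fingers":-0.5,"x":0,"y":-0.07,"z":-0.07,"spin":0},{"fingers":-1,"x":0,"y":-0.08,"z":-0.09,"spin":0},{"fingers":-1,"x":0,"y":-0.08,"z":-0.09,"spin":0}]' 35
cat > look3.py <<'E'
import sys
from station import cams,get_obs
from h import *
o=get_obs();print("ee",np.round(o["ee_pos"],4),np.round(o["eef_rot"],4));c=cams.get_calibration("wrist");p,d=cams.camera("wrist");n=sys.argv[1];np.savez(n+".npz",p=p,d=d,**c);cv2.imwrite(f"pics/{n}.png",p[:,:,::-1])
H=hsv(p);blue=(H[...,0]>100)&(H[...,0]<125)&(H[...,1]>110);m=blob(blue,proj(c,[.551,-.165,.079])[0])
print("lid",rect(c,m,.079))
V=np.array(c["view"]);v,u=np.nonzero(m);P=(np.c_[(u-c["cx"])/c["fx"],(v-c["cy"])/c["fy"],np.ones(len(u))]*d[v,u][:,None]-V[:3,3])@V[:3,:3]
s=abs(P[:,2]-.079)<.008;print("plane dz/dx dz/dy z",np.linalg.lstsq(np.c_[P[s,:2]-[.551,-.164],np.ones(s.sum())],P[s,2],rcond=None)[0].round(4))
E
python3 look3.py s1
```

```text
time_s: 11.35
ee_pos: [0.5405, -0.2565, 0.1845]
eef_rot: [-1.572, -0.003, -0.115]
force: [0.3, 1.3, 0.4]
grip_width: 0.0293
ee [ 0.5405 -0.2565  0.1845] [-1.5723 -0.0031 -0.1153]
lid [ 552.4 -167.3  135.6  113.2   83.3]
plane dz/dx dz/dy z [-0.0013  0.0006  0.0777]
```

View pics/s1.png

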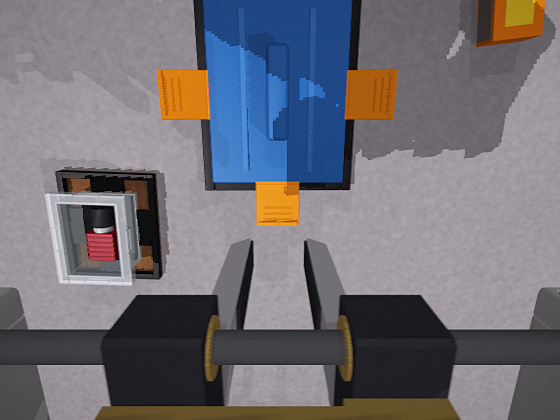

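The lid is seated flat: the plate plane is level at 77.7 mm, and the near edge is at row 185 with the four tabs standing out. Next is the -y clip, using closed fingers.

```bash
python3 -m handwheel '[{"fingers":-1,"x":0,"y":0.005,"z":-0.005,"spin":0},{"fingers":-1,"x":0,"y":0.015,"z":-0.01,"spin":0},{"fingers":-1,"x":0,"y":0.03,"z":-0.0137,"spin":0},{"fingers":-1,"x":0,"y":0.045,"z":-0.0137,"spin":0},{"fingers":-1,"x":0,"y":0.06,"z":-0.0137,"spin":0},{"fingers":-1,"x":0,"y":0.072,"z":-0.0137,"spin":0},{"fingers":-1,"x":0,"y":0.082,"z":-0.0137,"spin":0},{"fingers":-1,"x":0,"y":0.09,"z":-0.0137,"spin":0},{"fingers":-1,"x":0,"y":0.095,"z":-0.0137,"spin":0},{"fingers":-1,"x":0,"y":0.1,"z":-0.0137,"spin":0}]' 30
```

```text
time_s: 12.4
ee_pos: [0.539, -0.2679, 0.0822]
eef_rot: [-1.571, -0.001, -0.113]
force: [0.4, 0.0, 0.6]
grip_width: 0.0006
```

```bash
python3 -m handwheel '[{"fingers":-1,"x":0,"y":0.004,"z":0,"spin":0},{"fingers":-1,"x":0,"y":0.008,"z":0,"spin":0},{"fingers":-1,"x":0,"y":0.012,"z":0,"spin":0},{"fingers":-1,"x":0,"y":0.016,"z":0,"spin":0},{"fingers":-1,"x":0,"y":0.02,"z":0,"spin":0},{"fingers":-1,"x":0,"y":0.02,"z":0.003,"spin":0},{"fingers":-1,"x":0,"y":0.02,"z":0.006,"spin":0},{"fingers":-1,"x":0,"y":0.02,"z":0.009,"spin":0},{"fingers":-1,"x":0,"y":0.02,"z":0.012,"spin":0},{"fingers":-1,"x":0,"y":0.02,"z":0.014,"spin":0}]' 30; python3 look3.py s2
```

```text
time_s: 13.4
ee_pos: [0.5405, -0.2535, 0.0624]
eef_rot: [-1.571, -0.0, -0.113]
force: [-0.1, -1.9, -1.3]
grip_width: 0.0005
ee [ 0.5405 -0.2535  0.0624] [-1.5708e+00 -1.0000e-04 -1.1270e-01]
lid [ 548.3 -181.   106.    97.2   -6.5]
plane dz/dx dz/dy z [-0.0013  0.0013  0.0777]
```

View pics/s2.png

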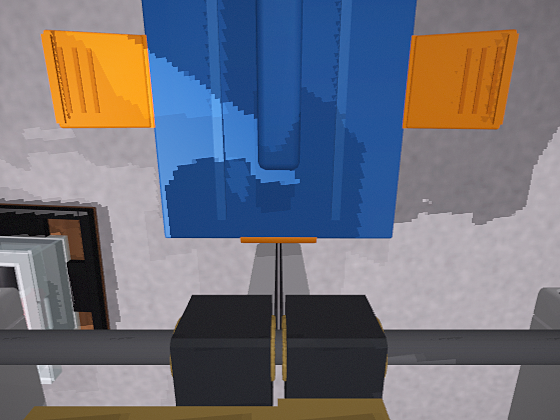

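The clip is folded down against the fingers at (278,240), still held open by its spring. I'll push it in gently now.

```bash
python3 -m handwheel '[{"fingers":-1,"x":0,"y":-0.0015,"z":0.0004,"spin":0},{"fingers":-1,"x":0,"y":-0.0015,"z":0.0008,"spin":0},{"fingers":-1,"x":0,"y":-0.0015,"z":0.0012,"spin":0},{"fingers":-1,"x":0,"y":-0.0015,"z":0.0016,"spin":0},{"fingers":-1,"x":0,"y":-0.0015,"z":0.002,"spin":0},{"fingers":-1,"x":0,"y":-0.0015,"z":0.0023,"spin":0},{"fingers":-1,"x":0,"y":-0.0015,"z":0.0026,"spin":0},{"fingers":-1,"x":0,"y":-0.0015,"z":0.0028,"spin":0},{"fingers":-1,"x":0,"y":-0.0015,"z":0.003,"spin":0},{"fingers":-1,"x":0,"y":-0.0015,"z":0.003,"spin":0}]' 30
```

```text
time_s: 14.45
ee_pos: [0.5407, -0.2517, 0.0638]
eef_rot: [-1.572, -0.0, -0.113]
force: [-0.5, -6.9, -1.4]
grip_width: 0.0005
```

```bash
python3 -m handwheel '[{"fingers":-1,"x":0,"y":0,"z":0.0002,"spin":0},{"fingers":-1,"x":0,"y":0,"z":0.0004,"spin":0},{"fingers":-1,"x":0,"y":0,"z":0.0006,"spin":0},{"fingers":-1,"x":0,"y":0,"z":0.0008,"spin":0},{"fingers":-1,"x":0,"y":0,"z":0.001,"spin":0},{"fingers":-1,"x":0,"y":0,"z":0.0012,"spin":0},{"fingers":-1,"x":0,"y":0,"z":0.0014,"spin":0},{"fingers":-1,"x":0,"y":0,"z":0.0015,"spin":0},{"fingers":-1,"x":0,"y":0,"z":0.0015,"spin":0},{"fingers":-1,"x":0,"y":0,"z":0.0015,"spin":0}]' 30
```

```text
time_s: 15.45
ee_pos: [0.5408, -0.2503, 0.0637]
eef_rot: [-1.572, -0.0, -0.113]
force: [-0.2, -8.2, -1.6]
grip_width: 0.0006
```

```bash
python3 -m handwheel '[{"fingers":-1,"x":0,"y":0,"z":0.0002,"spin":0},{"fingers":-1,"x":0,"y":0,"z":0.0004,"spin":0},{"fingers":-1,"x":0,"y":0,"z":0.0006,"spin":0},{"fingers":-1,"x":0,"y":0,"z":0.0008,"spin":0},{"fingers":-1,"x":0,"y":0,"z":0.001,"spin":0},{"fingers":-1,"x":0,"y":0,"z":0.0012,"spin":0},{"fingers":-1,"x":0,"y":0,"z":0.0014,"spin":0},{"fingers":-1,"x":0,"y":0,"z":0.0015,"spin":0},{"fingers":-1,"x":0,"y":0,"z":0.0015,"spin":0},{"fingers":-1,"x":0,"y":0,"z":0.0015,"spin":0}]' 30
```

```text
time_s: 16.45
ee_pos: [0.5409, -0.2486, 0.0636]
eef_rot: [-1.572, -0.0, -0.113]
force: [0.3, -8.1, -2.5]
grip_width: 0.0004
```

```bash
python3 -m handwheel '[{"fingers":-1,"x":0,"y":0,"z":0.0002,"spin":0},{"fingers":-1,"x":0,"y":0,"z":0.0004,"spin":0},{"fingers":-1,"x":0,"y":0,"z":0.0006,"spin":0},{"fingers":-1,"x":0,"y":0,"z":0.0008,"spin":0},{"fingers":-1,"x":0,"y":0,"z":0.001,"spin":0},{"fingers":-1,"x":0,"y":0,"z":0.0012,"spin":0},{"fingers":-1,"x":0,"y":0,"z":0.0012,"spin":0},{"fingers":-1,"x":0,"y":0,"z":0.0012,"spin":0},{"fingers":-1,"x":0,"y":0,"z":0.0012,"spin":0},{"fingers":-1,"x":0,"y":0,"z":0.0012,"spin":0}]' 30
```

```text
time_s: 17.45
ee_pos: [0.5411, -0.2471, 0.0636]
eef_rot: [-1.571, 0.0, -0.113]
force: [-0.8, -4.6, -1.2]
grip_width: 0.0001
```

```bash
python3 -m handwheel '[{"fingers":-1,"x":0,"y":0,"z":0.0002,"spin":0},{"fingers":-1,"x":0,"y":0,"z":0.0004,"spin":0},{"fingers":-1,"x":0,"y":0,"z":0.0006,"spin":0},{"fingers":-1,"x":0,"y":0,"z":0.0008,"spin":0},{"fingers":-1,"x":0,"y":0,"z":0.001,"spin":0},{"fingers":-1,"x":0,"y":0,"z":0.0012,"spin":0},{"fingers":-1,"x":0,"y":0,"z":0.0012,"spin":0},{"fingers":-1,"x":0,"y":0,"z":0.0012,"spin":0},{"fingers":-1,"x":0,"y":0,"z":0.0012,"spin":0},{"fingers":-1,"x":0,"y":0,"z":0.0012,"spin":0}]' 30
```

```text
time_s: 18.45
ee_pos: [0.5413, -0.2455, 0.0637]
eef_rot: [-1.571, 0.0, -0.113]
force: [-1.0, -3.5, -1.6]
grip_width: 0.0009
```

```bash
python3 -m handwheel '[{"fingers":-1,"x":0,"y":0,"z":0.0002,"spin":0},{"fingers":-1,"x":0,"y":0,"z":0.0004,"spin":0},{"fingers":-1,"x":0,"y":0,"z":0.0006,"spin":0},{"fingers":-1,"x":0,"y":0,"z":0.0008,"spin":0},{"fingers":-1,"x":0,"y":0,"z":0.001,"spin":0},{"fingers":-1,"x":0,"y":0,"z":0.001,"spin":0},{"fingers":-1,"x":0,"y":0,"z":0.001,"spin":0},{"fingers":-1,"x":0,"y":0,"z":0.001,"spin":0},{"fingers":-1,"x":0,"y":0,"z":0.001,"spin":0},{"fingers":-1,"x":0,"y":0,"z":0.001,"spin":0}]' 30
```

```text
time_s: 19.45
ee_pos: [0.5415, -0.2445, 0.0638]
eef_rot: [-1.571, -0.0, -0.113]
force: [0.1, -2.0, -1.1]
grip_width: 0.0003
```

```bash
python3 -m handwheel '[{"fingers":-1,"x":0,"y":0,"z":0.0003,"spin":0},{"fingers":-1,"x":0,"y":0,"z":0.0006,"spin":0},{"fingers":-1,"x":0,"y":0,"z":0.0008,"spin":0},{"fingers":-1,"x":0,"y":0,"z":0.001,"spin":0},{"fingers":-1,"x":0,"y":0,"z":0.0012,"spin":0},{"fingers":-1,"x":0,"y":0,"z":0.0014,"spin":0},{"fingers":-1,"x":0,"y":0,"z":0.0014,"spin":0},{"fingers":-1,"x":0,"y":0,"z":0.0014,"spin":0},{"fingers":-1,"x":0,"y":0,"z":0.0014,"spin":0},{"fingers":-1,"x":0,"y":0,"z":0.0014,"spin":0}]' 30
```

```text
time_s: 20.45
ee_pos: [0.5416, -0.244, 0.0638]
eef_rot: [-1.572, -0.0, -0.113]
force: [-1.3, -9.0, -3.5]
grip_width: 0.0004
```

The -y clip peaked at 8.2 N, dropped to 2 N, then came up hard at 9 N, so it has snapped. Next is the +y clip, using the other face of the fingers.

```bash
python3 -m handwheel '[{"fingers":-1,"x":0,"y":0,"z":-0.006,"spin":0},{"fingers":-1,"x":0,"y":-0.02,"z":-0.01,"spin":0},{"fingers":-1,"x":0,"y":-0.05,"z":-0.01,"spin":0},{"fingers":-1,"x":0,"y":-0.07,"z":0,"spin":0},{"fingers":-1,"x":0,"y":-0.073,"z":0.04,"spin":0},{"fingers":-1,"x":0,"y":-0.073,"z":0.085,"spin":0},{"fingers":-1,"x":0,"y":-0.073,"z":0.13,"spin":0},{"fingers":-1,"x":0,"y":-0.07,"z":0.17,"spin":0},{"fingers":-1,"x":0,"y":-0.06,"z":0.188,"spin":0},{"fingers":-1,"x":0,"y":-0.05,"z":0.188,"spin":0}]' 30
```

```text
time_s: 21.45
ee_pos: [0.5631, -0.054, 0.1137]
eef_rot: [-1.57, -0.0, -0.11]
force: [0.8, 0.5, 1.1]
grip_width: 0.0004
```

```bash
python3 -m handwheel '[{"fingers":-1,"x":0,"y":0.01,"z":0,"spin":0},{"fingers":-1,"x":0,"y":0.022,"z":0,"spin":0},{"fingers":-1,"x":0,"y":0.034,"z":0,"spin":0},{"fingers":-1,"x":0,"y":0.044,"z":0,"spin":0},{"fingers":-1,"x":0,"y":0.05,"z":0,"spin":0},{"fingers":-1,"x":0,"y":0.05,"z":-0.004,"spin":0},{"fingers":-1,"x":0,"y":0.05,"z":-0.008,"spin":0},{"fingers":-1,"x":0,"y":0.05,"z":-0.012,"spin":0},{"fingers":-1,"x":0,"y":0.05,"z":-0.015,"spin":0},{"fingers":-1,"x":0,"y":0.05,"z":-0.017,"spin":0}]' 30
```

```text
time_s: 22.45
ee_pos: [0.561, -0.0737, 0.0641]
eef_rot: [-1.571, -0.001, -0.113]
force: [0.6, 2.7, 0.5]
grip_width: 0.0004
```

```bash
python3 -m handwheel '[{"fingers":-1,"x":0,"y":0,"z":-0.0004,"spin":0},{"fingers":-1,"x":0,"y":0,"z":-0.0008,"spin":0},{"fingers":-1,"x":0,"y":0,"z":-0.0012,"spin":0},{"fingers":-1,"x":0,"y":0,"z":-0.0016,"spin":0},{"fingers":-1,"x":0,"y":0,"z":-0.002,"spin":0},{"fingers":-1,"x":0,"y":0,"z":-0.0022,"spin":0},{"fingers":-1,"x":0,"y":0,"z":-0.0024,"spin":0},{"fingers":-1,"x":0,"y":0,"z":-0.0026,"spin":0},{"fingers":-1,"x":0,"y":0,"z":-0.0028,"spin":0},{"fingers":-1,"x":0,"y":0,"z":-0.0028,"spin":0}]' 30
```

```text
time_s: 23.45
ee_pos: [0.5605, -0.0759, 0.0637]
eef_rot: [-1.571, 0.0, -0.113]
force: [0.7, 3.4, -1.6]
grip_width: 0.0003
```

```bash
python3 -m handwheel '[{"fingers":-1,"x":0,"y":0,"z":-0.0003,"spin":0},{"fingers":-1,"x":0,"y":0,"z":-0.0006,"spin":0},{"fingers":-1,"x":0,"y":0,"z":-0.0009,"spin":0},{"fingers":-1,"x":0,"y":0,"z":-0.0012,"spin":0},{"fingers":-1,"x":0,"y":0,"z":-0.0015,"spin":0},{"fingers":-1,"x":0,"y":0,"z":-0.0018,"spin":0},{"fingers":-1,"x":0,"y":0,"z":-0.002,"spin":0},{"fingers":-1,"x":0,"y":0,"z":-0.002,"spin":0},{"fingers":-1,"x":0,"y":0,"z":-0.002,"spin":0},{"fingers":-1,"x":0,"y":0,"z":-0.002,"spin":0}]' 30
```

```text
time_s: 24.45
ee_pos: [0.5603, -0.0772, 0.0635]
eef_rot: [-1.57, 0.0, -0.113]
force: [3.2, 8.8, -2.3]
grip_width: 0.0004
```

```bash
python3 -m handwheel '[{"fingers":-1,"x":0,"y":0,"z":-0.0002,"spin":0},{"fingers":-1,"x":0,"y":0,"z":-0.0004,"spin":0},{"fingers":-1,"x":0,"y":0,"z":-0.0006,"spin":0},{"fingers":-1,"x":0,"y":0,"z":-0.0008,"spin":0},{"fingers":-1,"x":0,"y":0,"z":-0.001,"spin":0},{"fingers":-1,"x":0,"y":0,"z":-0.0012,"spin":0},{"fingers":-1,"x":0,"y":0,"z":-0.0014,"spin":0},{"fingers":-1,"x":0,"y":0,"z":-0.0015,"spin":0},{"fingers":-1,"x":0,"y":0,"z":-0.0015,"spin":0},{"fingers":-1,"x":0,"y":0,"z":-0.0015,"spin":0}]' 30
```

```text
time_s: 25.45
ee_pos: [0.56, -0.0789, 0.0635]
eef_rot: [-1.57, 0.001, -0.113]
force: [1.2, 8.0, -3.0]
grip_width: 0.0002
```

```bash
python3 -m handwheel '[{"fingers":-1,"x":0,"y":0,"z":-0.0002,"spin":0},{"fingers":-1,"x":0,"y":0,"z":-0.0004,"spin":0},{"fingers":-1,"x":0,"y":0,"z":-0.0006,"spin":0},{"fingers":-1,"x":0,"y":0,"z":-0.0008,"spin":0},{"fingers":-1,"x":0,"y":0,"z":-0.001,"spin":0},{"fingers":-1,"x":0,"y":0,"z":-0.0012,"spin":0},{"fingers":-1,"x":0,"y":0,"z":-0.0014,"spin":0},{"fingers":-1,"x":0,"y":0,"z":-0.0015,"spin":0},{"fingers":-1,"x":0,"y":0,"z":-0.0015,"spin":0},{"fingers":-1,"x":0,"y":0,"z":-0.0015,"spin":0}]' 30
```

```text
time_s: 26.45
ee_pos: [0.5598, -0.0807, 0.0635]
eef_rot: [-1.57, 0.001, -0.113]
force: [-0.3, 6.3, -2.4]
grip_width: 0.0003
```

```bash
python3 -m handwheel '[{"fingers":-1,"x":0,"y":0,"z":-0.0002,"spin":0},{"fingers":-1,"x":0,"y":0,"z":-0.0004,"spin":0},{"fingers":-1,"x":0,"y":0,"z":-0.0006,"spin":0},{"fingers":-1,"x":0,"y":0,"z":-0.0008,"spin":0},{"fingers":-1,"x":0,"y":0,"z":-0.001,"spin":0},{"fingers":-1,"x":0,"y":0,"z":-0.0012,"spin":0},{"fingers":-1,"x":0,"y":0,"z":-0.0014,"spin":0},{"fingers":-1,"x":0,"y":0,"z":-0.0015,"spin":0},{"fingers":-1,"x":0,"y":0,"z":-0.0015,"spin":0},{"fingers":-1,"x":0,"y":0,"z":-0.0015,"spin":0}]' 30
```

```text
time_s: 27.45
ee_pos: [0.5598, -0.0824, 0.0637]
eef_rot: [-1.571, 0.0, -0.113]
force: [-0.4, 5.4, -1.4]
grip_width: 0.0003
```

```bash
python3 -m handwheel '[{"fingers":-1,"x":0,"y":0,"z":-0.0002,"spin":0},{"fingers":-1,"x":0,"y":0,"z":-0.0004,"spin":0},{"fingers":-1,"x":0,"y":0,"z":-0.0006,"spin":0},{"fingers":-1,"x":0,"y":0,"z":-0.0008,"spin":0},{"fingers":-1,"x":0,"y":0,"z":-0.001,"spin":0},{"fingers":-1,"x":0,"y":0,"z":-0.0012,"spin":0},{"fingers":-1,"x":0,"y":0,"z":-0.0014,"spin":0},{"fingers":-1,"x":0,"y":0,"z":-0.0015,"spin":0},{"fingers":-1,"x":0,"y":0,"z":-0.0015,"spin":0},{"fingers":-1,"x":0,"y":0,"z":-0.0015,"spin":0}]' 30
```

```text
time_s: 28.45
ee_pos: [0.5597, -0.0825, 0.0637]
eef_rot: [-1.569, 0.0, -0.113]
force: [0.9, 15.6, -1.3]
grip_width: 0.0005
```

The +y clip snapped: 8.8 N, down to 5.4 N, then hard at 15.6 N. Next is the +x clip, turning the tool a quarter turn on the way.

```bash
python3 -m handwheel '[{"fingers":-1,"x":0,"y":0,"z":0.006,"spin":0},{"fingers":-1,"x":0,"y":-0.025,"z":0.01,"spin":4},{"fingers":-1,"x":0,"y":-0.06,"z":0.01,"spin":12},{"fingers":-1,"x":0.015,"y":-0.07,"z":0,"spin":20},{"fingers":-1,"x":0.035,"y":-0.07,"z":-0.02,"spin":28},{"fingers":-1,"x":0.055,"y":-0.07,"z":-0.04,"spin":36},{"fingers":-1,"x":0.072,"y":-0.07,"z":-0.058,"spin":44},{"fingers":-1,"x":0.085,"y":-0.07,"z":-0.07,"spin":52},{"fingers":-1,"x":0.093,"y":-0.06,"z":-0.078,"spin":60},{"fingers":-1,"x":0.095,"y":-0.05,"z":-0.08,"spin":68}]' 30
python3 -m handwheel '[{"fingers":-1,"x":0,"y":0,"z":0,"spin":8},{"fingers":-1,"x":0,"y":0,"z":0,"spin":16},{"fingers":-1,"x":0,"y":0,"z":0,"spin":22},{"fingers":-1,"x":0,"y":0,"z":0,"spin":22},{"fingers":-1,"x":0,"y":0,"z":0,"spin":22},{"fingers":-1,"x":0,"y":0,"z":0,"spin":22},{"fingers":-1,"x":0,"y":0,"z":0,"spin":22},{"fingers":-1,"x":0,"y":0,"z":0,"spin":22},{"fingers":-1,"x":0,"y":0,"z":0,"spin":22},{"fingers":-1,"x":0,"y":0,"z":0,"spin":22}]' 30
cat > ab.py <<'E'
from station import get_obs
import numpy as np
o=get_obs();d=np.array(o["ee_pos"][:2])-[.5505,-.1637];c,s=np.cos(-.113),np.sin(-.113)
print("a %.4f b %.4f"%(d@[c,s],d@[-s,c]),"z",o["ee_pos"][2],"yaw deg",np.rad2deg(o["eef_rot"][2])+6.47)
E
python3 ab.py
```

```text
time_s: 29.45
ee_pos: [0.6456, -0.1758, 0.1137]
eef_rot: [-1.57, -0.002, -1.307]
force: [-0.5, 0.4, 0.3]
grip_width: 0.0006
time_s: 30.45
ee_pos: [0.6451, -0.1742, 0.1138]
eef_rot: [-1.571, -0.0, -1.683]
force: [0.2, 0.2, -0.2]
grip_width: 0.0005
a 0.0951 b 0.0002 z 0.11377824923461387 yaw deg -89.98145358639202
```

```bash
python3 -m handwheel '[{"fingers":-1,"x":0,"y":0.008,"z":-0.003,"spin":0},{"fingers":-1,"x":0,"y":0.02,"z":-0.003,"spin":0},{"fingers":-1,"x":0,"y":0.032,"z":-0.003,"spin":0},{"fingers":-1,"x":0,"y":0.044,"z":-0.003,"spin":0},{"fingers":-1,"x":0,"y":0.05,"z":-0.003,"spin":0},{"fingers":-1,"x":0,"y":0.05,"z":-0.008,"spin":0},{"fingers":-1,"x":0,"y":0.05,"z":-0.012,"spin":0},{"fingers":-1,"x":0,"y":0.05,"z":-0.015,"spin":0},{"fingers":-1,"x":0,"y":0.05,"z":-0.018,"spin":0},{"fingers":-1,"x":0,"y":0.05,"z":-0.02,"spin":0}]' 30;python3 ab.py
```

```text
time_s: 31.45
ee_pos: [0.6251, -0.172, 0.0643]
eef_rot: [-1.57, -0.0, -1.684]
force: [0.5, 0.5, -0.3]
grip_width: 0.0008
a 0.0750 b 0.0002 z 0.06426356066426231 yaw deg -90.00000975069224
```

```bash
python3 -m handwheel '[{"fingers":-1,"x":0,"y":0,"z":-0.0003,"spin":0},{"fingers":-1,"x":0,"y":0,"z":-0.0006,"spin":0},{"fingers":-1,"x":0,"y":0,"z":-0.0009,"spin":0},{"fingers":-1,"x":0,"y":0,"z":-0.0012,"spin":0},{"fingers":-1,"x":0,"y":0,"z":-0.0015,"spin":0},{"fingers":-1,"x":0,"y":0,"z":-0.0018,"spin":0},{"fingers":-1,"x":0,"y":0,"z":-0.002,"spin":0},{"fingers":-1,"x":0,"y":0,"z":-0.002,"spin":0},{"fingers":-1,"x":0,"y":0,"z":-0.002,"spin":0},{"fingers":-1,"x":0,"y":0,"z":-0.002,"spin":0}]' 30;python3 ab.py
```

```text
time_s: 32.45
ee_pos: [0.6236, -0.1718, 0.0638]
eef_rot: [-1.57, -0.0, -1.684]
force: [5.6, -0.7, -0.9]
grip_width: 0.0001
a 0.0735 b 0.0002 z 0.06384087499922708 yaw deg -89.99718961666335
```

```bash
python3 -m handwheel '[{"fingers":-1,"x":0,"y":0,"z":-0.0002,"spin":0},{"fingers":-1,"x":0,"y":0,"z":-0.0004,"spin":0},{"fingers":-1,"x":0,"y":0,"z":-0.0006,"spin":0},{"fingers":-1,"x":0,"y":0,"z":-0.0008,"spin":0},{"fingers":-1,"x":0,"y":0,"z":-0.001,"spin":0},{"fingers":-1,"x":0,"y":0,"z":-0.0012,"spin":0},{"fingers":-1,"x":0,"y":0,"z":-0.0014,"spin":0},{"fingers":-1,"x":0,"y":0,"z":-0.0016,"spin":0},{"fingers":-1,"x":0,"y":0,"z":-0.0016,"spin":0},{"fingers":-1,"x":0,"y":0,"z":-0.0016,"spin":0}]' 30;python3 ab.py
```

```text
time_s: 33.45
ee_pos: [0.6227, -0.1716, 0.0641]
eef_rot: [-1.567, -0.0, -1.684]
force: [10.5, -1.7, -2.5]
grip_width: 0.0005
a 0.0727 b 0.0003 z 0.06413685569580643 yaw deg -89.99640420739067
```

```bash
python3 -m handwheel '[{"fingers":-1,"x":0,"y":0,"z":-0.0002,"spin":0},{"fingers":-1,"x":0,"y":0,"z":-0.0004,"spin":0},{"fingers":-1,"x":0,"y":0,"z":-0.0006,"spin":0},{"fingers":-1,"x":0,"y":0,"z":-0.0008,"spin":0},{"fingers":-1,"x":0,"y":0,"z":-0.001,"spin":0},{"fingers":-1,"x":0,"y":0,"z":-0.0012,"spin":0},{"fingers":-1,"x":0,"y":0,"z":-0.0014,"spin":0},{"fingers":-1,"x":0,"y":0,"z":-0.0016,"spin":0},{"fingers":-1,"x":0,"y":0,"z":-0.0016,"spin":0},{"fingers":-1,"x":0,"y":0,"z":-0.0016,"spin":0}]' 30;python3 ab.py
```

```text
time_s: 34.45
ee_pos: [0.6204, -0.1714, 0.0637]
eef_rot: [-1.57, -0.0, -1.684]
force: [5.7, -1.0, -2.4]
grip_width: 0.0007
a 0.0703 b 0.0003 z 0.06374429532768063 yaw deg -89.99758850772405
```

```bash
python3 -m handwheel '[{"fingers":-1,"x":0,"y":0,"z":-0.0002,"spin":0},{"fingers":-1,"x":0,"y":0,"z":-0.0004,"spin":0},{"fingers":-1,"x":0,"y":0,"z":-0.0006,"spin":0},{"fingers":-1,"x":0,"y":0,"z":-0.0008,"spin":0},{"fingers":-1,"x":0,"y":0,"z":-0.001,"spin":0},{"fingers":-1,"x":0,"y":0,"z":-0.0012,"spin":0},{"fingers":-1,"x":0,"y":0,"z":-0.0014,"spin":0},{"fingers":-1,"x":0,"y":0,"z":-0.0016,"spin":0},{"fingers":-1,"x":0,"y":0,"z":-0.0016,"spin":0},{"fingers":-1,"x":0,"y":0,"z":-0.0016,"spin":0}]' 30;python3 ab.py
```

```text
time_s: 35.45
ee_pos: [0.6183, -0.1711, 0.0636]
eef_rot: [-1.571, 0.0, -1.684]
force: [2.6, 0.3, -1.0]
grip_width: 0.0007
a 0.0682 b 0.0003 z 0.0636420150749016 yaw deg -89.99896273607813
```

```bash
python3 -m handwheel '[{"fingers":-1,"x":0,"y":0,"z":-0.0002,"spin":0},{"fingers":-1,"x":0,"y":0,"z":-0.0004,"spin":0},{"fingers":-1,"x":0,"y":0,"z":-0.0006,"spin":0},{"fingers":-1,"x":0,"y":0,"z":-0.0008,"spin":0},{"fingers":-1,"x":0,"y":0,"z":-0.001,"spin":0},{"fingers":-1,"x":0,"y":0,"z":-0.0012,"spin":0},{"fingers":-1,"x":0,"y":0,"z":-0.0014,"spin":0},{"fingers":-1,"x":0,"y":0,"z":-0.0016,"spin":0},{"fingers":-1,"x":0,"y":0,"z":-0.0016,"spin":0},{"fingers":-1,"x":0,"y":0,"z":-0.0016,"spin":0}]' 30;python3 ab.py
```

```text
time_s: 36.45
ee_pos: [0.6167, -0.171, 0.0637]
eef_rot: [-1.571, 0.0, -1.684]
force: [2.7, -0.6, -1.5]
grip_width: 0.0006
a 0.0666 b 0.0002 z 0.06370202694726607 yaw deg -89.99872542105884
```

```bash
python3 -m handwheel '[{"fingers":-1,"x":0,"y":0,"z":-0.0002,"spin":0},{"fingers":-1,"x":0,"y":0,"z":-0.0004,"spin":0},{"fingers":-1,"x":0,"y":0,"z":-0.0006,"spin":0},{"fingers":-1,"x":0,"y":0,"z":-0.0008,"spin":0},{"fingers":-1,"x":0,"y":0,"z":-0.001,"spin":0},{"fingers":-1,"x":0,"y":0,"z":-0.001,"spin":0},{"fingers":-1,"x":0,"y":0,"z":-0.001,"spin":0},{"fingers":-1,"x":0,"y":0,"z":-0.001,"spin":0},{"fingers":-1,"x":0,"y":0,"z":-0.001,"spin":0},{"fingers":-1,"x":0,"y":0,"z":-0.001,"spin":0}]' 30;python3 ab.py
```

```text
time_s: 37.45
ee_pos: [0.6166, -0.171, 0.0639]
eef_rot: [-1.569, -0.0, -1.684]
force: [9.2, -0.1, -6.1]
grip_width: 0.0003
a 0.0665 b 0.0002 z 0.06386159123828783 yaw deg -89.9947968582286
```

The +x clip snapped: 10.5 N, down to 2.6 N, then hard. Last is the -x clip.

```bash
python3 -m handwheel '[{"fingers":-1,"x":0,"y":0,"z":0.006,"spin":0},{"fingers":-1,"x":0,"y":-0.025,"z":0.01,"spin":0},{"fingers":-1,"x":0,"y":-0.055,"z":0.01,"spin":0},{"fingers":-1,"x":0,"y":-0.073,"z":0,"spin":0},{"fingers":-1,"x":0,"y":-0.073,"z":-0.04,"spin":0},{"fingers":-1,"x":0,"y":-0.073,"z":-0.08,"spin":0},{"fingers":-1,"x":0,"y":-0.073,"z":-0.12,"spin":0},{"fingers":-1,"x":0,"y":-0.07,"z":-0.145,"spin":0},{"fingers":-1,"x":0,"y":-0.06,"z":-0.157,"spin":0},{"fingers":-1,"x":0,"y":-0.05,"z":-0.157,"spin":0}]' 30;python3 ab.py
```

```text
time_s: 38.45
ee_pos: [0.459, -0.1532, 0.1139]
eef_rot: [-1.571, -0.0, -1.684]
force: [-0.2, 0.1, -0.3]
grip_width: 0.0007
a -0.0921 b 0.0001 z 0.11386754144340537 yaw deg -90.02360466863418
```

```bash
python3 -m handwheel '[{"fingers":-1,"x":0,"y":0.008,"z":0,"spin":0},{"fingers":-1,"x":0,"y":0.02,"z":0,"spin":0},{"fingers":-1,"x":0,"y":0.032,"z":0,"spin":0},{"fingers":-1,"x":0,"y":0.044,"z":0,"spin":0},{"fingers":-1,"x":0,"y":0.05,"z":0,"spin":0},{"fingers":-1,"x":0,"y":0.05,"z":0.005,"spin":0},{"fingers":-1,"x":0,"y":0.05,"z":0.009,"spin":0},{"fingers":-1,"x":0,"y":0.05,"z":0.012,"spin":0},{"fingers":-1,"x":0,"y":0.05,"z":0.014,"spin":0},{"fingers":-1,"x":0,"y":0.05,"z":0.016,"spin":0}]' 30;python3 ab.py
```

```text
time_s: 39.45
ee_pos: [0.4761, -0.1551, 0.0641]
eef_rot: [-1.57, -0.0, -1.684]
force: [-2.0, 0.2, 0.0]
grip_width: 0.0005
a -0.0749 b 0.0002 z 0.06408806229914553 yaw deg -89.99573699805454
```

```bash
python3 -m handwheel '[{"fingers":-1,"x":0,"y":0,"z":0.0003,"spin":0},{"fingers":-1,"x":0,"y":0,"z":0.0006,"spin":0},{"fingers":-1,"x":0,"y":0,"z":0.0009,"spin":0},{"fingers":-1,"x":0,"y":0,"z":0.0012,"spin":0},{"fingers":-1,"x":0,"y":0,"z":0.0015,"spin":0},{"fingers":-1,"x":0,"y":0,"z":0.0018,"spin":0},{"fingers":-1,"x":0,"y":0,"z":0.002,"spin":0},{"fingers":-1,"x":0,"y":0,"z":0.002,"spin":0},{"fingers":-1,"x":0,"y":0,"z":0.002,"spin":0},{"fingers":-1,"x":0,"y":0,"z":0.002,"spin":0}]' 30;python3 ab.py
```

```text
time_s: 40.45
ee_pos: [0.4776, -0.1552, 0.0637]
eef_rot: [-1.571, 0.0, -1.684]
force: [-3.2, 0.2, -0.4]
grip_width: 0.0005
a -0.0734 b 0.0003 z 0.06368989596451337 yaw deg -89.99882254793201
```

```bash
python3 -m handwheel '[{"fingers":-1,"x":0,"y":0,"z":0.0002,"spin":0},{"fingers":-1,"x":0,"y":0,"z":0.0004,"spin":0},{"fingers":-1,"x":0,"y":0,"z":0.0006,"spin":0},{"fingers":-1,"x":0,"y":0,"z":0.0008,"spin":0},{"fingers":-1,"x":0,"y":0,"z":0.001,"spin":0},{"fingers":-1,"x":0,"y":0,"z":0.0012,"spin":0},{"fingers":-1,"x":0,"y":0,"z":0.0014,"spin":0},{"fingers":-1,"x":0,"y":0,"z":0.0016,"spin":0},{"fingers":-1,"x":0,"y":0,"z":0.0016,"spin":0},{"fingers":-1,"x":0,"y":0,"z":0.0016,"spin":0}]' 30;python3 ab.py
```

```text
time_s: 41.45
ee_pos: [0.4786, -0.1553, 0.0634]
eef_rot: [-1.573, 0.0, -1.684]
force: [-6.7, 0.7, -0.4]
grip_width: 0.0003
a -0.0723 b 0.0003 z 0.06340914213142518 yaw deg -89.99612487742309
```

```bash
python3 -m handwheel '[{"fingers":-1,"x":0,"y":0,"z":0.0002,"spin":0},{"fingers":-1,"x":0,"y":0,"z":0.0004,"spin":0},{"fingers":-1,"x":0,"y":0,"z":0.0006,"spin":0},{"fingers":-1,"x":0,"y":0,"z":0.0008,"spin":0},{"fingers":-1,"x":0,"y":0,"z":0.001,"spin":0},{"fingers":-1,"x":0,"y":0,"z":0.0012,"spin":0},{"fingers":-1,"x":0,"y":0,"z":0.0014,"spin":0},{"fingers":-1,"x":0,"y":0,"z":0.0016,"spin":0},{"fingers":-1,"x":0,"y":0,"z":0.0016,"spin":0},{"fingers":-1,"x":0,"y":0,"z":0.0016,"spin":0}]' 30;python3 ab.py
```

```text
time_s: 42.45
ee_pos: [0.4799, -0.1554, 0.0632]
eef_rot: [-1.574, 0.0, -1.684]
force: [-7.9, -0.6, -1.7]
grip_width: 0.0002
a -0.0711 b 0.0003 z 0.0631851917447174 yaw deg -89.99302178936968
```

```bash
python3 -m handwheel '[{"fingers":-1,"x":0,"y":0,"z":0.0002,"spin":0},{"fingers":-1,"x":0,"y":0,"z":0.0004,"spin":0},{"fingers":-1,"x":0,"y":0,"z":0.0006,"spin":0},{"fingers":-1,"x":0,"y":0,"z":0.0008,"spin":0},{"fingers":-1,"x":0,"y":0,"z":0.001,"spin":0},{"fingers":-1,"x":0,"y":0,"z":0.0012,"spin":0},{"fingers":-1,"x":0,"y":0,"z":0.0014,"spin":0},{"fingers":-1,"x":0,"y":0,"z":0.0016,"spin":0},{"fingers":-1,"x":0,"y":0,"z":0.0016,"spin":0},{"fingers":-1,"x":0,"y":0,"z":0.0016,"spin":0}]' 30;python3 ab.py
```

```text
time_s: 43.45
ee_pos: [0.4819, -0.1555, 0.0633]
eef_rot: [-1.572, 0.0, -1.684]
force: [-6.3, 0.1, -1.6]
grip_width: 0.0005
a -0.0691 b 0.0004 z 0.06333947531493166 yaw deg -89.99363495368065
```

```bash
python3 -m handwheel '[{"fingers":-1,"x":0,"y":0,"z":0.0002,"spin":0},{"fingers":-1,"x":0,"y":0,"z":0.0004,"spin":0},{"fingers":-1,"x":0,"y":0,"z":0.0006,"spin":0},{"fingers":-1,"x":0,"y":0,"z":0.0008,"spin":0},{"fingers":-1,"x":0,"y":0,"z":0.001,"spin":0},{"fingers":-1,"x":0,"y":0,"z":0.0012,"spin":0},{"fingers":-1,"x":0,"y":0,"z":0.0014,"spin":0},{"fingers":-1,"x":0,"y":0,"z":0.0015,"spin":0},{"fingers":-1,"x":0,"y":0,"z":0.0015,"spin":0},{"fingers":-1,"x":0,"y":0,"z":0.0015,"spin":0}]' 30;python3 ab.py
```

```text
time_s: 44.45
ee_pos: [0.484, -0.1559, 0.0637]
eef_rot: [-1.571, 0.0, -1.684]
force: [-4.4, 0.9, -2.5]
grip_width: 0.0005
a -0.0670 b 0.0002 z 0.06374685233206896 yaw deg -89.99936445393884
```

```bash
python3 -m handwheel '[{"fingers":-1,"x":0,"y":0,"z":0.0002,"spin":0},{"fingers":-1,"x":0,"y":0,"z":0.0004,"spin":0},{"fingers":-1,"x":0,"y":0,"z":0.0006,"spin":0},{"fingers":-1,"x":0,"y":0,"z":0.0008,"spin":0},{"fingers":-1,"x":0,"y":0,"z":0.001,"spin":0},{"fingers":-1,"x":0,"y":0,"z":0.0012,"spin":0},{"fingers":-1,"x":0,"y":0,"z":0.0013,"spin":0},{"fingers":-1,"x":0,"y":0,"z":0.0013,"spin":0},{"fingers":-1,"x":0,"y":0,"z":0.0013,"spin":0},{"fingers":-1,"x":0,"y":0,"z":0.0013,"spin":0}]' 30;python3 ab.py
```

```text
time_s: 45.45
ee_pos: [0.4848, -0.156, 0.0638]
eef_rot: [-1.572, 0.0, -1.684]
force: [-8.6, 1.6, 3.5]
grip_width: 0.0008
a -0.0661 b 0.0002 z 0.06383622655199374 yaw deg -89.99796471263885
```

```bash
python3 -m handwheel '[{"fingers":-1,"x":0,"y":0,"z":-0.006,"spin":0},{"fingers":-1,"x":0,"y":-0.02,"z":-0.015,"spin":0},{"fingers":-1,"x":0,"y":-0.06,"z":-0.02,"spin":0},{"fingers":-1,"x":0,"y":-0.1,"z":-0.03,"spin":0},{"fingers":-1,"x":0,"y":-0.13,"z":-0.04,"spin":0},{"fingers":-1,"x":0,"y":-0.16,"z":-0.05,"spin":0},{"fingers":-1,"x":0,"y":-0.18,"z":-0.06,"spin":0},{"fingers":-1,"x":0,"y":-0.19,"z":-0.06,"spin":0},{"fingers":-1,"x":0,"y":-0.2,"z":-0.06,"spin":0},{"fingers":-1,"x":0,"y":-0.2,"z":-0.06,"spin":0}]' 30;python3 look3.py f1
python3 - <<'E'
from station import cams
from h import *
c=cams.get_calibration("scene");p,d=cams.camera("scene");H=hsv(p)
P0=load("scene0.npz")[0];H0=hsv(P0)
for q,lo,hi in(((244,312),20,35),((167,278),5,35)):
    for h in(H0,H):
        m=blob((h[...,0]>lo)&(h[...,0]<hi)&(h[...,1]>150),q);print(q,np.argwhere(m).mean(0).round(1)[::-1],m.sum())
for h in(H0,H): 
    r=np.zeros(p.shape[:2],bool);r[170:205,265:300]=1;m=r&(h[...,2]<40);print("lens",np.argwhere(m).mean(0).round(1)[::-1],m.sum())
a=cv2.imread("pics/f1.png");b=p[110:260,120:320,::-1]
cv2.imwrite("pics/fin.png",np.hstack([cv2.resize(a,(400,300)),cv2.resize(b,(400,300),interpolation=cv2.INTER_CUBIC)]))
E
```

```text
time_s: 46.45
ee_pos: [0.4263, -0.1495, 0.2643]
eef_rot: [-1.569, -0.0, -1.684]
force: [0.5, 0.1, 0.7]
grip_width: 0.0004
ee [ 0.4263 -0.1495  0.2643] [-1.5694e+00 -4.0000e-04 -1.6836e+00]
lid [ 548.2 -162.3  138.8  108.7   83.5]
plane dz/dx dz/dy z [-0.0016  0.0006  0.0776]
(244, 312) [243.5 310.6] 370
(244, 312) [243.5 310.6] 371
(167, 278) [167.1 277.8] 769
(167, 278) [167.1 277.8] 769
lens [282.  186.4] 290
lens [282.  186.6] 280
```

View pics/fin.png

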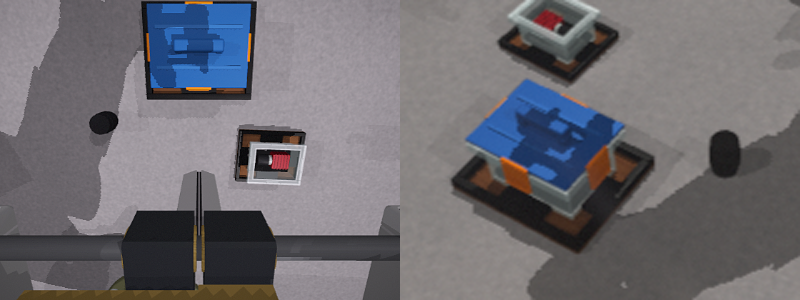

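```bash
python3 - <<'E'
from h import *
p,d,c=load("f1.npz");H=hsv(p);V=np.array(c["view"])
m=(H[...,0]>5)&(H[...,0]<20)&(H[...,1]>150)&(d>0)
v,u=np.nonzero(m);P=(np.c_[(u-c["cx"])/c["fx"],(v-c["cy"])/c["fy"],np.ones(len(u))]*d[v,u][:,None]-V[:3,3])@V[:3,:3]
D=P[:,:2]-[.5505,-.1637];a=D@[.9936,-.1128]*1e3;b=D@[.1128,.9936]*1e3;z=P[:,2]*1e3
for n,s,t,h in(("-x",a<-50,-a,54),("+x",a>50,a,54),("-y",b<-65,-b,69),("+y",b>65,b,69)):
    s&=(abs(a)<90)&(abs(b)<110)&(z>30);print(n,s.sum(),"out of hinge",np.percentile(t[s]-h,[5,50,95]).round(1),"z",np.percentile(z[s],[5,95]).round(0))
E
```

```text
-x 134 out of hinge [-0.2  1.9  5. ] z [41. 78.]
+x 135 out of hinge [-1.5 -0.1  1.2] z [76. 79.]
-y 130 out of hinge [-1.1  0.3  1.9] z [76. 79.]
+y 108 out of hinge [-0.1  1.2  2.5] z [76. 78.]
```

```bash
python3 -c "
from station import workorder;print(workorder.hand_in())"
```

```text
the job is handed in; nothing more can be done
None
```

The blue lid is on the larger box with all four orange clips snapped under the rim. I handed the job in at about 46.5 s of the 72 s allowed. The hand-in gives no verdict, so what follows is from my own checks.

- **Placing:** I picked the smaller blue lid up by its handle and lowered it into the mouth. It touched down with the lid origin about 64 mm above the box origin. I then let go.
- **Clips:** I folded each clip down with the closed fingers. Each time the push rose, dropped, then came up hard against the rim. I read the force only at the end of each 1 s move, so brief peaks in between could be higher. The 24 N limit was never approached in the readings.

| Clip | Peak before snap (N) | After snap (N) | At the hard stop (N) |
|---|---|---|---|
| -y | 8 | 2 | 9 |
| +y | 9 | 5.4 | 16 |
| +x | 10.5 | 2.6 | 9 |
| -x | 8 | 4.4 | 9 |

- **Last look:** The lid lies flat, its plate tilted less than 0.002 and turned 83.5° against the box's 83.5°. All four clips hang down in the pictures. In the scene view, the cartons and lens show no movement (within 0.2 px), and the gripper is clear.
- **Disagreement:** The final wrist picture puts the lid centre about 2.5 mm from where I felt it seat. That is roughly the camera's 2 mm calibration error, and the opposite clips' stops (66.5 and 66.1 mm, about 81 mm each way) show it centred.
- **Less certain:** The +x, -y and +y clips could only be seen edge-on in that last wrist picture. It shows no sticking out, but their exact angles were not measured.

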